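Stamp the seal of a gear housing

TASK

Take the inspection stamp (the punch with the thick straight handle) out of the rack and, holding it upright, press its foot onto the middle of the seal inside the housing's open boss with a steady 15 N or so for about a second, never more than 25 N and without letting it slide. Then lift it straight up clear of the boss and stand it back in the rack hole it came from, fully down on its collar, and let go. Leave everything else where it is.

Things in the scene. Friction and masses are not known exactly. Their poses are not given: they have to be found in the camera images.
- stamp: inspection stamp: steel punch 118 mm tall, 0.18-0.29 kg, standing in a rack hole. From below: flat-faced round foot 10 mm across to 12 mm; shank 14 mm across to 42; collar 28 mm across, 42 to 48, resting on the rack's top; straight knurled handle 22 mm across, 48 to 118, the tallest in the rack. Origin: centre of the foot's face, its lowest point, 8 mm above the bench when racked; z up the handle
- stamp_face (a point): centre of the stamp's flat lower face (same point as the stamp's origin)
- housing: aluminium gear housing 130 x 76 mm on a 150 x 120 mm dark sub-plate, fixed; flat top 60 mm above the bench. On top: a solid steel breather cap (26 mm across, 11 high, 36 mm from the middle along -x) and an open round boss (30 mm along +x) that holds the seal. Origin: centre of the sub-plate's underside; z up
- seal_rim (a point): centre of the boss's rim, 82 mm above the bench. The boss: a ring 38 mm outside, 28 inside at the rim, 22 high. In it lies the seal, a flat dark disc 27 mm across; its face is 3 to 15 mm below the rim, different each time and not measured: it must be felt. Pressed, it gives stiffly (about 8 N per mm, 4 mm at most) and springs back
- rack: fixed wooden block 70 (x) x 170 (y) x 50 mm high with three vertical through holes 17 mm across (2 mm chamfer) in a row along its y at -55, 0, +55 mm. Origin: centre of its underside. Fingers have most room on the two sides across the row (closing along the rack's x)
- drift: bystander in the rack: a punch with the same collar and shank but a short bulbous wooden handle (30 mm across, 32 mm high, total height 80 mm). Origin: lower end; z up
- scriber: bystander in the rack: a punch with the same collar and shank but a thin handle (10 mm across, 50 mm high, total height 98 mm). Origin: lower end; z up
- collar: loose plain steel ring, 24 mm across, 14 mm high, flat on the bench; bystander. Origin: centre of its underside
- screwdriver: screwdriver lying on the bench; bystander. Origin under its middle
- spanner: steel spanner lying on the bench; bystander. Origin under its middle
- tin: grey can, 66 mm across, 90 mm high, standing; bystander. Origin: centre of its underside
- gauge: steel block 50 x 30 x 20 mm; bystander. Origin: centre of its underside
- bush: brass cylinder 36 mm across, 30 mm high, standing; bystander. Origin: centre of its underside
There are look-alikes about, which are no part of the job. What is shaped like the stamp but blue or red is not meant.

How it is judged:
By the outcome, as a careful person would: the job done as asked, in the order asked, and still so for the second after the job is handed in, with the robot touching nothing.
It also fails if it takes over 61 s, if anything falls off the work surface, if the arm or the gripper's body presses on something with over 40 N, if the wrist force passes 120 N, or if a joint passes its speed limit or range.

ROBOT

A 7-joint arm with a two-finger parallel gripper is mounted at the origin on the work surface. World frame = base frame: x ahead of the robot, y to its left, z up, the work surface at z = 0. Lengths are in m, angles in rad, forces in N, time in s.
With the tool pointing down it reaches from about 0.4 to 0.85 m from the base axis. Payload 4.5 kg.
Tool frame: the origin (TCP) lies between the finger pads; the fingertips stand 17 mm ahead of it and the grasp point (between the pads) lies 2 mm behind it; z points along the fingers, y is the direction in which the jaws open and shut (so a half turn about z gives the same grasp; the last joint's range is limited). The gripper opens to 88 mm and grips with 3 to 60 N. Pads are 18 mm wide; open, the fingers measure 123 mm over their backs; the gripper's body (75 mm by 187 mm) begins 45 mm behind the grasp point.
Start: joints at [1.28, 0.689, -0.195, 1.565, 0.157, 0.902, -0.215], TCP at [0.199, -0.592, 0.256] pointing down, gripper open.
Joint ranges: [-3.01, 3.01], [-0.46, 2.08], [-1.47, 1.51], [0.13, 2.56], [-1, 4.14], [0.04, 2.09], [-2.66, 2.66]. Speed limits (rad/s): [2.57, 2.57, 3.14, 3.14, 3.14, 3.14, 3.14].

INTERFACE

Orientations are given as a unit quaternion [x, y, z, w].
In Python, from rig import sensors, read_camera, close_job gives the robot as it stands. The module is installed in compiled form; this text tells all that it offers.
- The arm moves only by the shell command python3 -m pendant 'ROWS' [FORCE]. ROWS is text: rows parted by semicolons, each of 7 numbers parted by spaces: the shift along the tool's x, y, z in mm, then the turn, a rotation vector about the tool's x, y, z in rad, then the opening, from 0 (shut) to 1 (fully open). A call has exactly 5 rows; each row shifts and turns the commanded pose from where the row before left it, along the tool's axes as they then stand; what a row does not reach is not made up. A row lasts 1/12 s, in which the tool goes at most 41.7 mm and 7.16 degrees, less where a joint would pass 70% of its speed; a pose out of reach is approached as far as the arm can. A call with a gripper value outside its range is refused whole. The fingers move at their own pace and stop on an object; FORCE is the grip in N (left out, the last holds). Time passes only in rows, so rows that do not move let the fingers close, or fill a call up. It gives the time, the measured TCP pose, the force and the opening at its end, in the units of the state.
- sensors.observe(): the state, without advancing time (a new reading comes with each control period).
- read_camera(name): name is "scene" or "side" or "wrist"; returns a dict with "img" (384x512x3 uint8, red, green, blue), "fx", "fy", "cx", "cy" (pixels), "k1" (the pictures are not rectified: a ray, as slopes to the right and down, at radius r is drawn at 1 + k1 r^2 times it, then the intrinsics apply), "R" (3x3) and "t" (3): a world point X has camera coordinates R X + t. Camera axes: x right, y down, z forward; pixel columns grow to the right and rows downward; lengths in m; the calibration is good to about 2 mm. A picture is of the moment at which its call begins. There is no depth.
- close_job(): hands the job in, once; it reports no verdict.
The state is a dict: "clock": time; "joint_pos": joint angles; "joint_vel": joint speeds; "tau": joint torques, N m; "ee_pos": TCP position; "orientation": TCP orientation; "wrist_force": force on the tool from outside, world axes, zero at the start; "moment": the same for the moment, N m; "finger_gap": finger opening in m.
Only numpy, scipy, OpenCV 4.12 (cv2) and the standard library are available. Lean on these libraries where they do the work, as an engineer would, in place of code of your own. Each camera call takes 0.05 s, during which the arm holds its last target. There are 200 camera calls.

## Working session

There is one attempt and no reset: what is moved stays moved. The work goes in short steps, Python scripts to look and compute and a shell command to move; the robot and the scene stay as the last step left them, time stands still between calls to the robot, and variables do not carry over. Pictures are saved under pics/ and viewed, about 8 in all and at most 12, crops included, and the job is handed in when it is done.

```bash
mkdir -p pics
cat > h.py <<'E'
import numpy as np, cv2
from rig import sensors, read_camera, close_job
from scipy.spatial.transform import Rotation as Rn
def ray(c,u,v):
    xd=(u-c["cx"])/c["fx"]; yd=(v-c["cy"])/c["fy"]
    K=np.array([[c["fx"],0,c["cx"]],[0,c["fy"],c["cy"]],[0,0,1.]])
    x,y=xd,yd
    for _ in range(30):
        s=1+c["k1"]*(x*x+y*y); x,y=xd/s,yd/s
    R=np.array(c["R"]);t=np.array(c["t"])
    return -R.T@t, R.T@np.array([x,y,1.])
def plane(c,u,v,z):
    o,d=ray(c,u,v); return o+d*(z-o[2])/d[2]
def proj(c,X):
    p=np.array(c["R"])@np.array(X)+np.array(c["t"]); x,y=p[:2]/p[2]; s=1+c["k1"]*(x*x+y*y)
    return np.array([c["fx"]*x*s+c["cx"],c["fy"]*y*s+c["cy"]])
def two(c1,p1,c2,p2):
    o1,d1=ray(c1,*p1);o2,d2=ray(c2,*p2)
    s=np.linalg.lstsq(np.c_[d1,-d2],o2-o1,rcond=None)[0]
    a,b=o1+d1*s[0],o2+d2*s[1]; return (a+b)/2,np.linalg.norm(a-b)
def save(c,n): cv2.imwrite(n,c["img"][:,:,::-1])
E
python3 - <<'E'
from h import *
import pickle
d={n:read_camera(n) for n in("scene","side","wrist")}
pickle.dump(d,open("c0.pkl","wb"))
for n in d: save(d[n],f"pics/{n}0.png"); c=d[n]; print(n,c["fx"],c["k1"],(-np.array(c["R"]).T@np.array(c["t"])).round(3))
s=sensors.observe(); print({k:np.round(v,3) for k,v in s.items()})
R=Rn.from_quat(s["orientation"]).as_matrix(); print(R.round(3))
E
```

```text
scene 493.48484060394804 0.05447814430842258 [ 1.26  -0.498  0.824]
side 365.2278760126205 -0.07935176819605419 [0.437 0.689 0.645]
wrist 273.082402143315 0.022384222693604683 [ 0.274 -0.566  0.383]
{'clock': np.float64(0.15), 'joint_pos': array([ 1.28 ,  0.69 , -0.195,  1.566,  0.157,  0.903, -0.215]), 'joint_vel': array([ 0.001, -0.004, -0.001, -0.004,  0.001, -0.   , -0.   ]), 'tau': array([-2.0000e-03, -5.2787e+01, -1.2690e+00, -1.5359e+01, -5.3000e-02,
        4.0000e-03,  0.0000e+00]), 'ee_pos': array([ 0.199, -0.592,  0.255]), 'orientation': array([ 0.987,  0.162, -0.   , -0.001]), 'wrist_force': array([-0.334, -0.009, -0.002]), 'moment': array([ 0.032, -0.007, -0.065]), 'finger_gap': np.float64(0.088)}
[[ 0.948  0.319 -0.001]
 [ 0.319 -0.948  0.001]
 [-0.    -0.001 -1.   ]]
```

View pics/scene0.png

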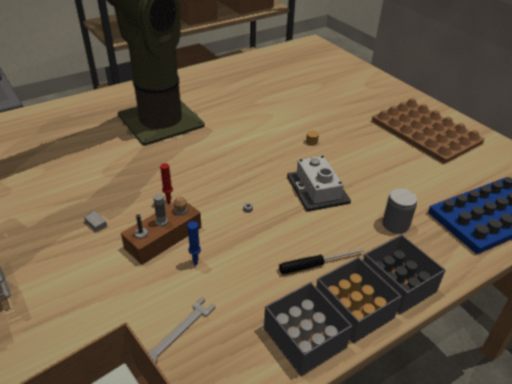

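View pics/side0.png

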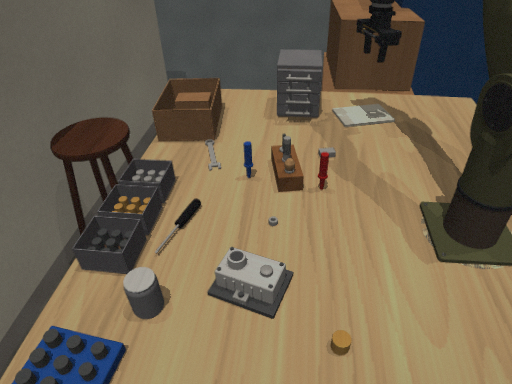

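The scene shows these candidates: the grey stamp in the rack's middle hole at (160,210), the blue look-alike at (194,243) and the red one at (166,183), both outside the rack, the thin scriber at (140,225), and the bulbous drift at (180,207). I choose the grey one in the middle hole. The boss is at (325,177) in scene and (237,258) in side. Next is a close crop to check the choice and get pixel positions.

Run:
```python
from h import *
import pickle
d=pickle.load(open("c0.pkl","rb"))
a=d["scene"]["img"];b=d["side"]["img"]
def cr(i,x,y,w,h,k): return cv2.resize(i[y:y+h,x:x+w],(w*k,h*k),interpolation=cv2.INTER_CUBIC)
A=cr(a,115,160,100,100,4); B=cr(b,260,130,80,70,5)
C=cr(a,285,145,70,65,5)[:,:400];D=cr(b,205,240,95,75,4)
im=np.zeros((600,800,3),np.uint8)
im[:300,:400]=cr(a,115,165,100,75,4); im[:300,400:]=cr(b,240,125,100,75,4)
im[300:,:400]=cr(a,275,145,100,75,4); im[300:,400:]=cr(b,200,240,100,75,4)
cv2.imwrite("pics/crop.png",im[:,:,::-1])
```

```text
(no output)
```

View pics/crop.png

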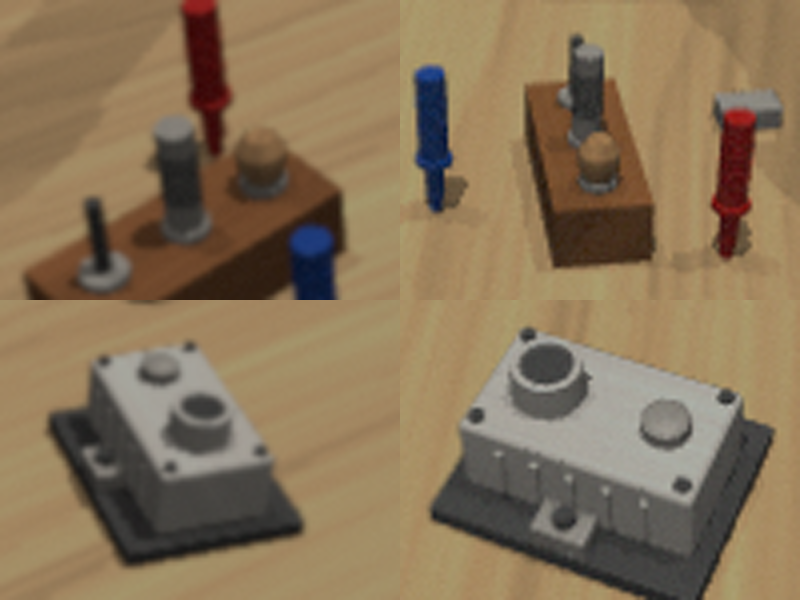

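The crop confirms the stamp: grey, knurled, straight handle, in the middle hole. Its top is at scene (158,197) and side (287,138). The boss rim is at scene (325,172) and side (236,256).

Run:
```python
from h import *
import pickle
d=pickle.load(open("c0.pkl","rb"));a=d["scene"];b=d["side"]
print("stamp",two(a,(158.1,196.6),b,(286.6,137.9)),plane(a,158.1,196.6,.126),plane(b,286.6,137.9,.126))
print("rim",two(a,(325.4,171.6),b,(236.1,256.1)),plane(a,325.4,171.6,.082),plane(b,236.1,256.1,.082))
p=plane(a,140.9,232.4,.053);q=plane(a,180.1,210.1,.053);print("row",p,q,np.degrees(np.arctan2(*(q-p)[[1,0]])),np.linalg.norm(q-p),(p+q)/2)
s=sensors.observe();R=Rn.from_quat(s["orientation"]).as_matrix()
print("tool delta mm to stamp xy",R.T@(np.r_[(plane(a,158.1,196.6,.126)+plane(b,286.6,137.9,.126))[:2]/2,.255]-s["ee_pos"])*1000)
print("tool y angle",np.degrees(np.arctan2(R[1,1],R[0,1])))
c=d["wrist"];T=R.T@(-np.array(c["R"]).T@np.array(c["t"])-s["ee_pos"]);print("cam in tool",T,(R.T@np.array(c["R"]).T).round(3))
print("red/blue top",two(a,(115+200/4,165+6/4),b,(240+338/4,125+117/4)),two(a,(115+311/4,165+238/4),b,(240+30/4,125+73/4)))
```

```text
stamp (array([ 0.472547  , -0.21208669,  0.12504543]), np.float64(0.00018328043955586091)) [ 0.4737492  -0.21246546  0.126     ] [ 0.47242271 -0.21056575  0.126     ]
rim (array([0.55198485, 0.1970535 , 0.08062513]), np.float64(0.00037869513909694915)) [0.55349859 0.19581434 0.082     ] [0.55156331 0.19810753 0.082     ]
row [ 0.48268563 -0.26537894  0.053     ] [ 0.46224741 -0.15999318  0.053     ] 100.97553602101507 0.10734933850511807 [ 0.47246652 -0.21268606  0.053     ]
tool delta mm to stamp xy [ 380.92040468 -273.09201001    0.44018578]
tool y angle -71.38534524066881
cam in tool [ 0.07906392 -0.00134442 -0.12805343] [[-0.001 -0.951 -0.31 ]
 [ 1.    -0.001 -0.   ]
 [-0.    -0.31   0.951]]
red/blue top (array([ 0.36835449, -0.1482733 ,  0.11577186]), np.float64(0.002695325623886119)) (array([ 0.58112272, -0.18624005,  0.11714359]), np.float64(0.0014495894486476395))
```

```bash
python3 -m pendant '25 -18 0 0 0 0 1;25 -18 0 0 0 0 1;25 -18 0 0 0 0 1;25 -18 0 0 0 0 1;25 -18 0 0 0 0 1'; python3 -m pendant '25 -18 0 0 0 0 1;25 -18 0 0 0 0 1;25 -18 0 0 0 0 1;25 -18 0 0 0 0 1;25 -18 0 0 0 0 1'; python3 -m pendant '0 0 0 0 0 -0.12 1;0 0 0 0 0 -0.12 1;0 0 0 0 0 -0.12 1;0 0 0 0 0 -0.12 1;0 0 0 0 0 -0.12 1'; python3 -m pendant '0 0 0 0 0 -0.12 1;0 0 0 0 0 -0.12 1;0 0 0 0 0 -0.12 1;0 0 0 0 0 -0.12 1;0 0 0 0 0 -0.12 1'; python3 -m pendant '0 0 0 0 0 -0.12 1;0 0 0 0 0 -0.12 1;0 0 0 0 0 0 1;0 0 0 0 0 0 1;0 0 0 0 0 0 1'
cat >> h.py <<'E'
def tgt(x,y,z,psi=None):
    s=sensors.observe();R=Rn.from_quat(s["orientation"]).as_matrix()
    print("clk",round(s["clock"],2),"ee",(s["ee_pos"]*1000).round(1),"gap",round(s["finger_gap"]*1000,1),"F",np.round(s["wrist_force"],1),"M",np.round(s["moment"],2))
    print("tool delta mm",(R.T@(np.array([x,y,z])-s["ee_pos"])*1000).round(1),"yang",np.degrees(np.arctan2(R[1,1],R[0,1])).round(1),"tool z",R[:,2].round(4),"j",s["joint_pos"].round(2))
    if psi is not None:
        print("tool y turn rad about tool z:",-(np.radians(psi)-np.arctan2(R[1,1],R[0,1])))
E
python3 -c "
from h import *
tgt(.4728,-.2120,.200,11)"
```

```text
clock: 0.57
ee_pos: [0.2897, -0.4658, 0.2555]
orientation: [0.987, 0.162, -0.0, -0.0]
wrist_force: [1.0, -0.4, -0.6]
finger_gap: 0.0879
clock: 0.98
ee_pos: [0.3795, -0.3406, 0.2556]
orientation: [0.987, 0.162, -0.0, -0.0]
wrist_force: [-0.1, -0.1, 0.4]
finger_gap: 0.088
clock: 1.4
ee_pos: [0.3789, -0.3418, 0.2556]
orientation: [0.894, 0.449, -0.0, -0.0]
wrist_force: [-0.7, 0.5, -0.9]
finger_gap: 0.0879
clock: 1.82
ee_pos: [0.3787, -0.342, 0.2556]
orientation: [0.721, 0.693, -0.0, -0.0]
wrist_force: [0.3, 0.1, 0.6]
finger_gap: 0.0882
clock: 2.23
ee_pos: [0.3788, -0.342, 0.2556]
orientation: [0.637, 0.771, -0.0, -0.0]
wrist_force: [-0.0, 0.2, -0.2]
finger_gap: 0.088
clk 2.23 ee [ 378.8 -342.   255.6] gap 88.0 F [-0.   0.2 -0.2] M [-0.04 -0.1  -0.04]
tool delta mm [109.8 116.9  55.6] yang 10.9 tool z [-2.e-04  1.e-04 -1.e+00] j [ 1.02  0.59 -0.6   1.89  0.45  0.79  0.36]
tool y turn rad about tool z: -0.0011239451893984564
```

```bash
python3 -m pendant '22 23 0 0 0 0 1;22 23 0 0 0 0 1;22 23 0 0 0 0 1;22 24 0 0 0 0 1;22 24 0 0 0 0 1' >/dev/null; python3 -m pendant '0 0 5 0 0 0 1;0 0 0 0 0 0 1;0 0 0 0 0 0 1;0 0 0 0 0 0 1;0 0 0 0 0 0 1' >/dev/null
python3 - <<'E'
from h import *
import pickle
c=read_camera("wrist");pickle.dump(c,open("w1.pkl","wb"))
cv2.imwrite("pics/w1.png",cv2.resize(c["img"],(800,600),interpolation=cv2.INTER_CUBIC)[:,:,::-1])
tgt(.4728,-.2120,.200,11)
for p in [(.4728,-.212,.126),(.4728,-.212,.056)]: print(proj(c,p)*800/512)
E
```

```text
clk 3.12 ee [ 471.9 -212.8  250.8] gap 88.3 F [0.7 0.4 0.2] M [-0.01 -0.14  0.01]
tool delta mm [ 0.6  1.1 50.8] yang 11.0 tool z [-3.e-04 -7.e-04 -1.e+00] j [ 0.69  0.6  -0.57  1.88  0.45  0.79  0.07]
tool y turn rad about tool z: -0.0007526752976502182
[404.63500881 297.28013686]
[403.68003798 269.77244792]
```

View pics/w1.png

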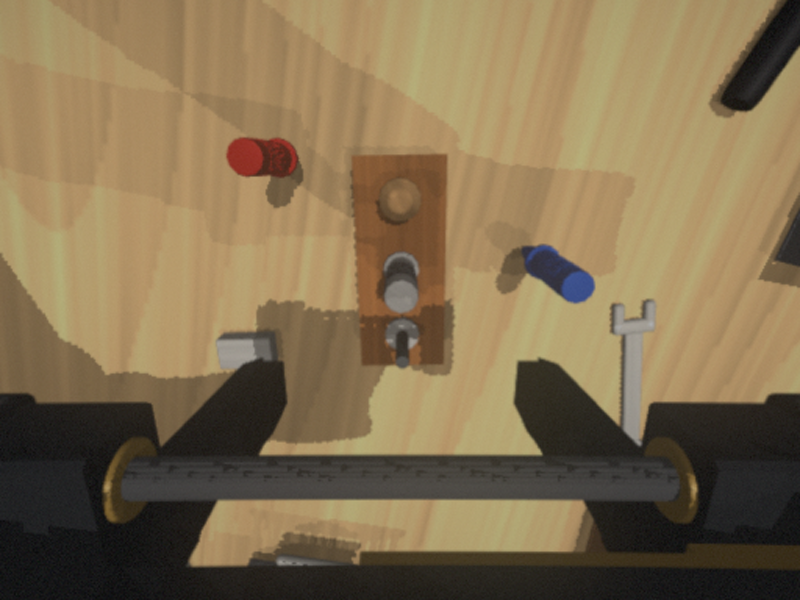

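The wrist view shows the stamp's top at (401,293) and the rack aligned with the picture. The drift (400,200) and scriber (402,345) are clear of the jaws. This is within about 2 mm of the prediction, so I descend and grasp.

```bash
python3 -m pendant '2 0 25 0 0 0 1;0 0 25 0 0 0 1;0 0 25 0 0 0 1;0 0 20 0 0 0 1;0 0 20 0 0 0 1'; python3 -m pendant '0 0 20 0 0 0 1;0 0 15 0 0 0 1;0 0 11 0 0 0 1;0 0 6 0 0 0 1;0 0 0 0 0 0 1';python3 -m pendant '0 0 0 0 0 0 0.5;0 0 0 0 0 0 0.4;0 0 0 0 0 0 0.33;0 0 0 0 0 0 0.30;0 0 0 0 0 0 0.30' 20; python3 -c "
from h import *
tgt(.4728,-.2120,.084,11)"
```

```text
clock: 3.53
ee_pos: [0.4716, -0.2105, 0.1347]
orientation: [0.636, 0.772, -0.0, -0.0]
wrist_force: [0.0, 0.0, 0.0]
finger_gap: 0.0882
clock: 3.95
ee_pos: [0.4715, -0.21, 0.0828]
orientation: [0.636, 0.772, -0.0, -0.001]
wrist_force: [0.3, 0.0, 0.2]
finger_gap: 0.0881
clock: 4.37
ee_pos: [0.4724, -0.2097, 0.0842]
orientation: [0.635, 0.772, 0.0, 0.0]
wrist_force: [0.2, -0.1, 0.1]
finger_gap: 0.0572
clk 4.37 ee [ 472.4 -209.7   84.2] gap 57.2 F [ 0.2 -0.1  0.1] M [-0.01 -0.16 -0.03]
tool delta mm [-2.3 -0.1  0.2] yang 11.1 tool z [ 1.e-03 -4.e-04 -1.e+00] j [ 0.53  0.85 -0.33  2.01  0.7   0.39 -0.16]
tool y turn rad about tool z: 0.0018613600320152024
```

```bash
python3 -m pendant '0 0 0 0 0 0 0.28;0 0 0 0 0 0 0.26;0 0 0 0 0 0 0.25;0 0 0 0 0 0 0.24;0 0 0 0 0 0 0.22' 6; python3 -m pendant '0 0 0 0 0 0 0.2;0 0 0 0 0 0 0.15;0 0 0 0 0 0 0.1;0 0 0 0 0 0 0.1;0 0 0 0 0 0 0.1' 6;  python3 -m pendant '0 0 0 0 0 0 0;0 0 0 0 0 0 0;0 0 0 0 0 0 0;0 0 0 0 0 0 0;0 0 0 0 0 0 0' 6; python3 -c "
from h import *
tgt(.4728,-.2120,.084,11)"
```

```text
clock: 4.78
ee_pos: [0.4722, -0.2095, 0.0837]
orientation: [0.635, 0.772, -0.0, 0.0]
wrist_force: [0.5, -0.9, 1.5]
finger_gap: 0.0236
clock: 5.2
ee_pos: [0.472, -0.2096, 0.0837]
orientation: [0.635, 0.772, -0.0, -0.0]
wrist_force: [-1.0, -0.2, -0.3]
finger_gap: 0.0215
clock: 5.62
ee_pos: [0.472, -0.2096, 0.0837]
orientation: [0.635, 0.772, -0.0, -0.0]
wrist_force: [-2.2, -0.5, 0.1]
finger_gap: 0.0218
clk 5.62 ee [ 472.  -209.6   83.7] gap 21.8 F [-2.2 -0.5  0.1] M [-0.07  0.12 -0.02]
tool delta mm [-2.6  0.3 -0.3] yang 11.1 tool z [-4.e-04 -1.e-04 -1.e+00] j [ 0.53  0.85 -0.33  2.01  0.7   0.39 -0.16]
tool y turn rad about tool z: 0.001991038901198311
```

```bash
python3 -m pendant '0 0 0 0 0 0 0;0 0 0 0 0 0 0;0 0 -4 0 0 0 0;0 0 -8 0 0 0 0;0 0 -10 0 0 0 0' 45; python3 -m pendant '0 0 -15 0 0 0 0;0 0 -20 0 0 0 0;0 0 -20 0 0 0 0;0 0 -25 0 0 0 0;0 0 -20 0 0 0 0';  python3 -m pendant '0 0 -10 0 0 0 0;0 0 0 0 0 0 0;0 0 0 0 0 0 0;0 0 0 0 0 0 0;0 0 0 0 0 0 0'; python3 -c "
from h import *
tgt(.5525,.1970,.215,11)
d=plane
import pickle
c=pickle.load(open('c0.pkl','rb'))
# housing heading: cap vs boss in both views
for n,p in (('scene',(275+159/4,145+65/4)),('side',(200+266/4,240+120/4))): print(n,plane(c[n],*p,.071))
"
```

```text
clock: 6.03
ee_pos: [0.4721, -0.2093, 0.1061]
orientation: [0.635, 0.772, 0.0, -0.0]
wrist_force: [-1.0, -0.9, -2.1]
finger_gap: 0.0209
clock: 6.45
ee_pos: [0.4724, -0.2094, 0.2082]
orientation: [0.635, 0.772, 0.0, 0.001]
wrist_force: [0.5, -0.6, -2.2]
finger_gap: 0.0209
clock: 6.87
ee_pos: [0.4713, -0.2094, 0.2146]
orientation: [0.635, 0.772, -0.001, -0.001]
wrist_force: [0.2, 0.2, -2.8]
finger_gap: 0.0209
clk 6.87 ee [ 471.3 -209.4  214.6] gap 20.9 F [ 0.2  0.2 -2.8] M [-0.06 -0.13  0.  ]
tool delta mm [383.1 158.1  -0.4] yang 11.1 tool z [-2.4e-03  7.0e-04 -1.0e+00] j [ 0.66  0.65 -0.54  1.92  0.5   0.71  0.01]
tool y turn rad about tool z: 0.0022217383928234136
scene [0.49445995 0.21079457 0.071     ]
side [0.48729198 0.21888022 0.071     ]
```

```bash
python3 -m pendant '12 5 0 0 0 0 0;22 9 0 0 0 0 0;28 11.5 0 0 0 0 0;28 11.5 0 0 0 0 0;28 11.5 0 0 0 0 0' 45 >/dev/null; python3 -m pendant '28 11.5 0 0 0 0 0;28 11.5 0 0 0 0 0;28 11.5 0 0 0 0 0;28 11.5 0 0 0 0 0;28 11.5 0 0 0 0 0' >/dev/null; python3 -m pendant '28 11.5 0 0 0 0 0;28 11.5 0 0 0 0 0;28 11.5 0 0 0 0 0;28 11.5 0 0 0 0 0;13 6 0 0 0 0 0';  python3 -m pendant '0 0 0 0 0 0 0;0 0 0 0 0 0 0;0 0 0 0 0 0 0;0 0 0 0 0 0 0;0 0 0 0 0 0 0'
python3 - <<'E'
from h import *
import pickle
tgt(.5525,.1970,.215,11)
d={n:read_camera(n) for n in("scene","side","wrist")}
pickle.dump(d,open("c1.pkl","wb"))
def cr(i,x,y,w,h,k): return cv2.resize(i[y:y+h,x:x+w],(w*k,h*k),interpolation=cv2.INTER_CUBIC)
im=np.zeros((600,800,3),np.uint8)
im[:,:400]=0
im[:300,:400]=cv2.resize(d["wrist"]["img"],(400,300))
im[300:,:400]=cr(d["scene"]["img"],275,125,100,75,4)
im[:,400:]=cr(d["side"]["img"],190,150,100,150,4)
cv2.imwrite("pics/b1.png",im[:,:,::-1])
E
```

```text
clock: 8.12
ee_pos: [0.5527, 0.2021, 0.2148]
orientation: [0.633, 0.774, 0.001, -0.002]
wrist_force: [-0.2, 0.6, -2.2]
finger_gap: 0.0211
clock: 8.53
ee_pos: [0.5534, 0.1946, 0.2155]
orientation: [0.636, 0.771, -0.001, 0.0]
wrist_force: [0.9, 0.7, -2.2]
finger_gap: 0.0209
clk 8.53 ee [553.4 194.6 215.5] gap 20.9 F [ 0.9  0.7 -2.2] M [-0.05 -0.17  0.02]
tool delta mm [ 2.5 -0.4  0.5] yang 11.0 tool z [-5.0e-04 -1.6e-03 -1.0e+00] j [-0.14  0.72 -0.48  1.72  0.43  0.81 -0.63]
tool y turn rad about tool z: -0.0004223988504246934
```

View pics/b1.png

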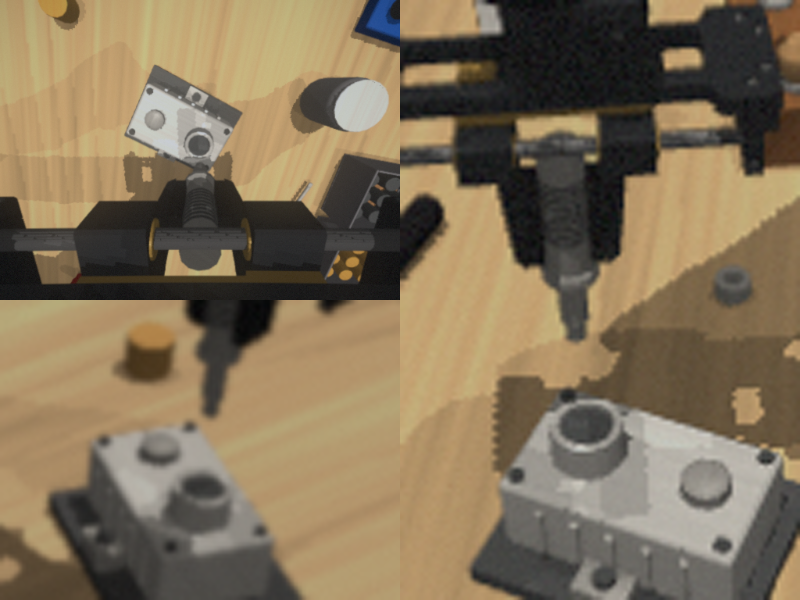

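The foot is above and just behind the boss. It shows at side crop (574,336) and scene crop (211,412), and the rim at wrist crop (199,145). I work out the correction by comparing the foot and the rim in the same cameras.

Run:
```python
from h import *
import pickle
d=pickle.load(open("c1.pkl","rb"));a,b,w=d["scene"],d["side"],d["wrist"]
print("foot",two(a,(327.4,152.6),b,(233.1,233.6)))
print("rim wrist",plane(w,254.7,185.6,.082))
z=sensors.observe()["ee_pos"][2]-.0757;print("foot z",z,plane(a,327.4,152.6,z),plane(b,233.1,233.6,z))
```

```text
foot (array([0.55455694, 0.19269799, 0.14110694]), np.float64(0.0006240441319743809))
rim wrist [0.55011218 0.19751808 0.082     ]
foot z 0.14004341482852856 [0.55310621 0.19371443 0.14004341] [0.5550327  0.1919061  0.14004341]
```

```bash
python3 -m pendant '2.5 -0.7 8 0 0 0 0;2 -0.5 12 0 0 0 0;0 0 12 0 0 0 0;0 0 8 0 0 0 0;0 0 6 0 0 0 0' 45 >/dev/null;  python3 -m pendant '0 0 0 0 0 0 0;0 0 0 0 0 0 0;0 0 0 0 0 0 0;0 0 0 0 0 0 0;0 0 0 0 0 0 0'
python3 - <<'E'
from h import *
import pickle
tgt(.5525,.1970,.1577)
d={n:read_camera(n) for n in("scene","side","wrist")}
pickle.dump(d,open("c2.pkl","wb"))
def cr(i,x,y,w,h,k): return cv2.resize(i[y:y+h,x:x+w],(w*k,h*k),interpolation=cv2.INTER_CUBIC)
im=np.zeros((600,800,3),np.uint8)
im[:300,:400]=cr(d["wrist"]["img"],230,165,50,38,8)[:300]
im[300:,:400]=cr(d["scene"]["img"],300,145,50,38,8)[:300]
im[:,400:]=cr(d["side"]["img"],210,215,50,75,8)
cv2.imwrite("pics/b2.png",im[:,:,::-1])
E
```

```text
clock: 9.52
ee_pos: [0.5517, 0.2011, 0.1703]
orientation: [0.635, 0.772, 0.0, 0.0]
wrist_force: [-0.8, -0.4, -1.3]
finger_gap: 0.0206
clk 9.52 ee [551.7 201.1 170.3] gap 20.6 F [-0.8 -0.4 -1.3] M [-0.   -0.17 -0.01]
tool delta mm [-4.2  0.  12.6] yang 11.1 tool z [ 1.1e-03  4.0e-04 -1.0e+00] j [-0.17  0.78 -0.44  1.75  0.48  0.72 -0.68]
```

View pics/b2.png

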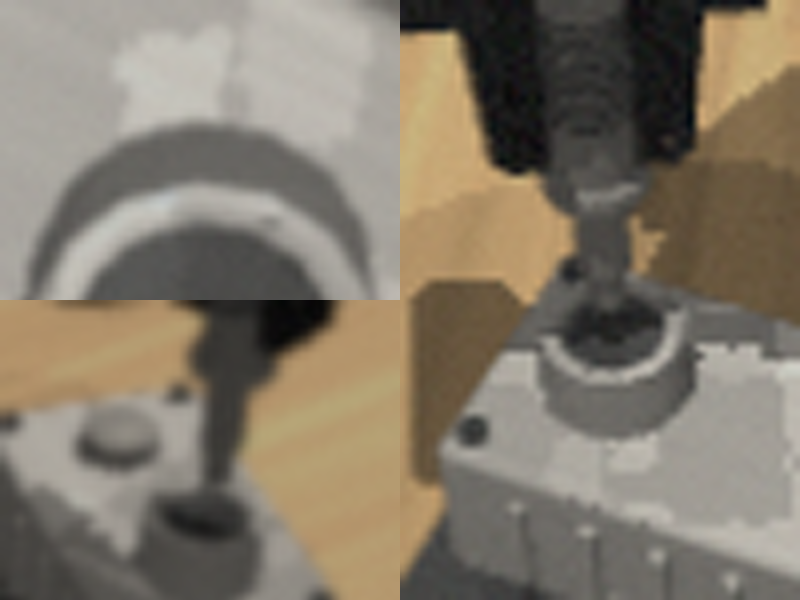

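Just above the rim, the foot's lower edge is at side crop (605,305) and scene crop (218,484). The rim's outer edges run from x 537 to 695 in side and 143 to 262 in scene.

Run:
```python
from h import *
import pickle
d=pickle.load(open("c2.pkl","rb"));a,b,w=d["scene"],d["side"],d["wrist"]
f=lambda x,k,o:(x+.5)/k-.5+o
for e in (0,1):
  pa=(f(218,8,300),f(184-7*e,8,145));pb=(f(205,8,210),f(305-11*e,8,215))
  print("foot",two(a,pa,b,pb), plane(a,*pa,.0946)[:2],plane(b,*pb,.0946)[:2])
# rim by mid of outer edges: cast (xmid, y of rim centre) rays
for n,c,p in (("scene",a,(f(202.5,8,300),f(520-300,8,145))),("side",b,(f(216,8,210),f(335,8,215)))): print(n,plane(c,*p,.082)[:2])
# rim in wrist: full view Hough-free: fit ellipse to inner dark boundary
cv2.imwrite("pics/w2.png",cv2.resize(w["img"][150:250,190:320],(780,600),interpolation=cv2.INTER_CUBIC)[:,:,::-1])
```

```text
foot (array([0.55281598, 0.19899952, 0.09294959]), np.float64(0.0004380837492829341)) [0.55465016 0.19747761] [0.55230684 0.20029611]
foot (array([0.55289365, 0.19826548, 0.09609062]), np.float64(0.0007816292281926467)) [0.55187178 0.19978464] [0.55291615 0.19662905]
scene [0.55427487 0.19349719]
side [0.55047583 0.19891278]
```

View pics/w2.png

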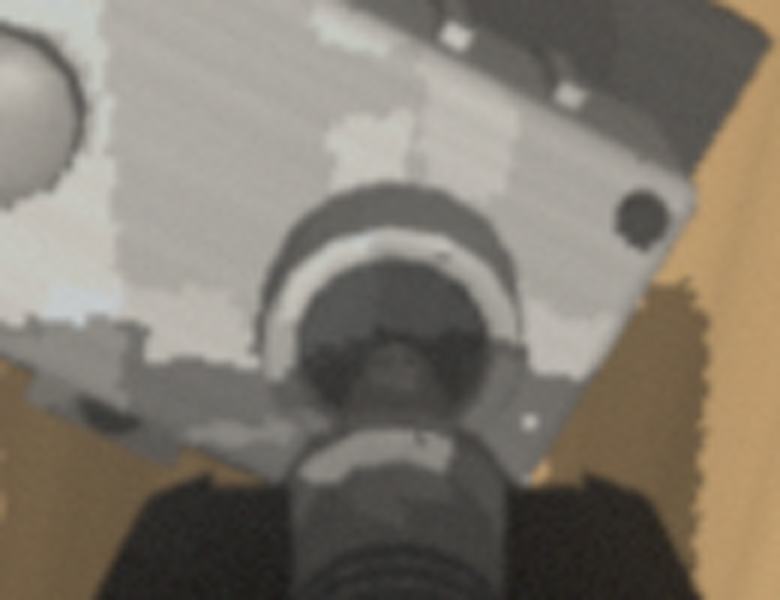

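Run:
```python
from h import *
import pickle
w=pickle.load(open("c2.pkl","rb"))["wrist"]
g=lambda x,y:((x+.5)/6-.5+190,(y+.5)/6-.5+150)
O=None
for p in ((262,350),(522,350),(392,228),(392,258)): print("rimpt",p,plane(w,*g(*p),.082)[:2])
r=(plane(w,*g(262,350),.082)+plane(w,*g(522,350),.082))/2
t=np.array([-.19,.98,0]);yy=np.array([.98,.19,0])
top=plane(w,*g(392,228),.082); print("centre from top edge outer",top-t*.019,"inner",plane(w,*g(392,258),.082)-t*.014)
ft=plane(w,*g(398,340),.0946); print("foot",ft-t*.005)
D=top-t*.019-(ft-t*.005);D[2]=0;print("needed tool shift",D@t*1000,D@yy*1000)
```

```text
rimpt (262, 350) [0.53167607 0.19383023]
rimpt (522, 350) [0.56779769 0.20088342]
rimpt (392, 228) [0.54627961 0.21509983]
rimpt (392, 258) [0.5471137  0.21081607]
centre from top edge outer [0.54988961 0.19647983 0.082     ] inner [0.5497737  0.19709607 0.082     ]
foot [0.55027285 0.19887522 0.0946    ]
needed tool shift -2.2746676242626895 -0.8306961876265484
```

The views agree that the foot must go about 1.7 mm along tool -x and 0.9 mm along tool -y. I make that shift, then feel downward.

```bash
python3 -m pendant '-0.9 -0.5 0 0 0 0 0;-0.8 -0.4 0 0 0 0 0;0 0 3 0 0 0 0;0 0 4 0 0 0 0;0 0 4 0 0 0 0' 45;  python3 -m pendant '0 0 2 0 0 0 0;0 0 1 0 0 0 0;0 0 0 0 0 0 0;0 0 0 0 0 0 0;0 0 0 0 0 0 0'; python3 -m pendant '0 0 0.4 0 0 0 0;0 0 0.4 0 0 0 0;0 0 0.4 0 0 0 0;0 0 0.4 0 0 0 0;0 0 0.4 0 0 0 0'
python3 - <<'E'
from h import *
tgt(.5512,.1993,.155)
w=read_camera("wrist")
cv2.imwrite("pics/w3.png",cv2.resize(w["img"][150:250,190:320],(780,600),interpolation=cv2.INTER_CUBIC)[:,:,::-1])
E
```

```text
clock: 10.08
ee_pos: [0.5507, 0.199, 0.1583]
orientation: [0.635, 0.772, -0.0, 0.0]
wrist_force: [0.1, -0.2, -3.1]
finger_gap: 0.021
clock: 10.5
ee_pos: [0.5509, 0.1992, 0.1558]
orientation: [0.635, 0.772, 0.0, 0.0]
wrist_force: [0.1, -0.4, -2.5]
finger_gap: 0.0214
clock: 10.92
ee_pos: [0.5509, 0.1992, 0.154]
orientation: [0.635, 0.772, 0.0, 0.0]
wrist_force: [-0.5, -1.1, 0.9]
finger_gap: 0.021
clk 10.92 ee [550.9 199.2 154. ] gap 21.0 F [-0.5 -1.1  0.9] M [-0.17  0.1   0.04]
tool delta mm [ 0.1  0.4 -1. ] yang 11.1 tool z [ 4.e-04 -0.e+00 -1.e+00] j [-0.18  0.8  -0.43  1.77  0.5   0.68 -0.69]
```

View pics/w3.png

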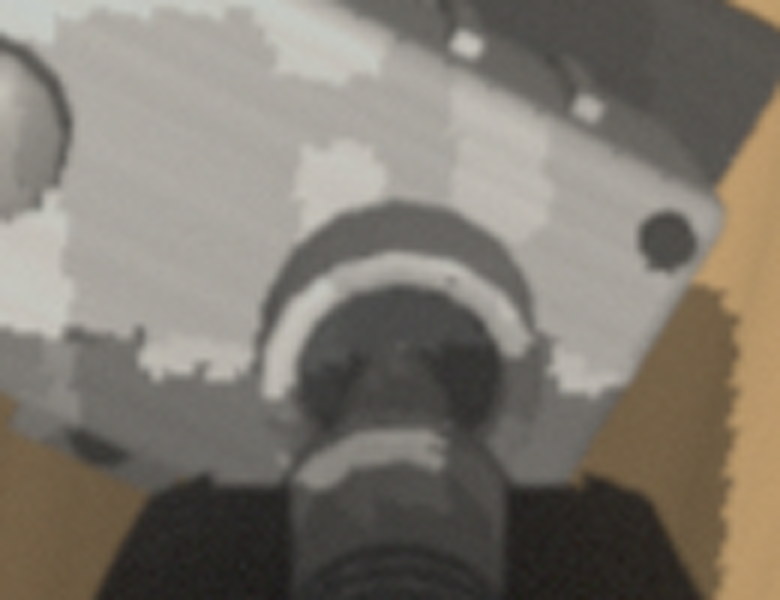

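The foot is inside the bore: its far edge is at (403,342) and the inner rim is centred near (399,380). That is within about 1 mm of the middle. Fz rose by 3.4 N, so the foot is on the seal about 3 mm below the rim.

```bash
python3 -m pendant '0 0 0.2 0 0 0 0;0 0 0.2 0 0 0 0;0 0 0.2 0 0 0 0;0 0 0.2 0 0 0 0;0 0 0 0 0 0 0' 45;python3 -c "
from h import *
tgt(.5512,.1993,.155)"
```

```text
clock: 11.38
ee_pos: [0.5509, 0.1992, 0.1534]
orientation: [0.635, 0.772, 0.0, 0.0]
wrist_force: [-1.2, -1.1, 4.6]
finger_gap: 0.0205
clk 11.38 ee [550.9 199.2 153.4] gap 20.5 F [-1.2 -1.1  4.6] M [-0.26  0.25 -0.04]
tool delta mm [ 0.   0.3 -1.6] yang 11.1 tool z [ 6.e-04  1.e-04 -1.e+00] j [-0.18  0.8  -0.43  1.77  0.5   0.68 -0.69]
```

```bash
python3 -m pendant '0 0 0.4 0 0 0 0;0 0 0.4 0 0 0 0;0 0 0.4 0 0 0 0;0 0 0.3 0 0 0 0;0 0 0 0 0 0 0' 45;python3 -m pendant '0 0 0 0 0 0 0;0 0 0 0 0 0 0;0 0 0 0 0 0 0;0 0 0 0 0 0 0;0 0 0 0 0 0 0'; python3 -c "
from h import *
tgt(.5512,.1993,.155)"
```

```text
clock: 11.8
ee_pos: [0.551, 0.1993, 0.1526]
orientation: [0.635, 0.772, 0.0, 0.0]
wrist_force: [-2.9, -1.5, 12.1]
finger_gap: 0.0211
clock: 12.22
ee_pos: [0.551, 0.1993, 0.1526]
orientation: [0.635, 0.772, 0.0, 0.0]
wrist_force: [-2.2, -1.4, 11.1]
finger_gap: 0.0208
clk 12.22 ee [551.  199.3 152.6] gap 20.8 F [-2.2 -1.4 11.1] M [-0.44  0.55 -0.03]
tool delta mm [-0.   0.2 -2.4] yang 11.1 tool z [ 0.0012  0.     -1.    ] j [-0.18  0.8  -0.43  1.77  0.5   0.68 -0.7 ]
```

```bash
python3 -m pendant '0 0 0.2 0 0 0 0;0 0 0 0 0 0 0;0 0 0 0 0 0 0;0 0 0 0 0 0 0;0 0 0 0 0 0 0';python3 -m pendant '0 0 0 0 0 0 0;0 0 0 0 0 0 0;0 0 0 0 0 0 0;0 0 0 0 0 0 0;0 0 0 0 0 0 0';python3 -m pendant '0 0 0 0 0 0 0;0 0 0 0 0 0 0;0 0 0 0 0 0 0;0 0 0 0 0 0 0;0 0 0 0 0 0 0'; python3 -c "
from h import *
tgt(.5512,.1993,.155)"
```

```text
clock: 12.63
ee_pos: [0.551, 0.1993, 0.1525]
orientation: [0.635, 0.772, 0.0, 0.0]
wrist_force: [-2.5, -0.9, 11.7]
finger_gap: 0.0214
clock: 13.05
ee_pos: [0.551, 0.1993, 0.1525]
orientation: [0.635, 0.772, 0.0, 0.0]
wrist_force: [-2.7, -2.3, 11.4]
finger_gap: 0.0206
clock: 13.47
ee_pos: [0.551, 0.1993, 0.1525]
orientation: [0.635, 0.772, 0.0, 0.0]
wrist_force: [-2.8, -1.2, 10.8]
finger_gap: 0.0208
clk 13.47 ee [551.  199.3 152.5] gap 20.8 F [-2.8 -1.2 10.8] M [-0.42  0.59  0.02]
tool delta mm [-0.1  0.2 -2.5] yang 11.1 tool z [ 1.3e-03  1.0e-04 -1.0e+00] j [-0.18  0.8  -0.43  1.77  0.5   0.68 -0.7 ]
```

Contact force is about 13.5 N. I add a little to reach 15 N and hold it for a full second.

```bash
python3 -m pendant '0 0 0.2 0 0 0 0;0 0 0.2 0 0 0 0;0 0 0 0 0 0 0;0 0 0 0 0 0 0;0 0 0 0 0 0 0' 45;python3 -m pendant '0 0 0 0 0 0 0;0 0 0 0 0 0 0;0 0 0 0 0 0 0;0 0 0 0 0 0 0;0 0 0 0 0 0 0';python3 -m pendant '0 0 0 0 0 0 0;0 0 0 0 0 0 0;0 0 0 0 0 0 0;0 0 0 0 0 0 0;0 0 0 0 0 0 0';python3 -m pendant '0 0 0 0 0 0 0;0 0 0 0 0 0 0;0 0 0 0 0 0 0;0 0 0 0 0 0 0;0 0 0 0 0 0 0'; python3 -c "
from h import *
tgt(.5512,.1993,.155)"
```

```text
clock: 13.88
ee_pos: [0.551, 0.1993, 0.1523]
orientation: [0.635, 0.772, 0.0, 0.001]
wrist_force: [-2.5, -1.2, 13.4]
finger_gap: 0.0209
clock: 14.3
ee_pos: [0.551, 0.1993, 0.1523]
orientation: [0.635, 0.772, 0.0, 0.001]
wrist_force: [-3.4, -1.5, 13.2]
finger_gap: 0.0213
clock: 14.72
ee_pos: [0.551, 0.1993, 0.1523]
orientation: [0.635, 0.772, 0.0, 0.001]
wrist_force: [-3.2, -1.5, 11.9]
finger_gap: 0.021
clock: 15.13
ee_pos: [0.551, 0.1993, 0.1523]
orientation: [0.635, 0.772, 0.0, 0.001]
wrist_force: [-2.7, -1.5, 13.4]
finger_gap: 0.0209
clk 15.13 ee [551.  199.3 152.3] gap 20.9 F [-2.7 -1.5 13.4] M [-0.42  0.72  0.03]
tool delta mm [-0.1  0.2 -2.7] yang 11.1 tool z [ 0.0014 -0.     -1.    ] j [-0.18  0.8  -0.43  1.77  0.5   0.68 -0.7 ]
```

About 15.4 N (weight-corrected) held for over 1.2 s with no lateral movement. Now I lift straight up.

```bash
python3 -m pendant '0 0 -1 0 0 0 0;0 0 -2 0 0 0 0;0 0 -4 0 0 0 0;0 0 -6 0 0 0 0;0 0 -8 0 0 0 0';python3 -m pendant '0 0 -12 0 0 0 0;0 0 -14 0 0 0 0;0 0 -12 0 0 0 0;0 0 -5 0 0 0 0;0 0 0 0 0 0 0';python3 -m pendant '0 0 0 0 0 0 0;0 0 0 0 0 0 0;0 0 0 0 0 0 0;0 0 0 0 0 0 0;0 0 0 0 0 0 0';python3 -c "
from h import *
tgt(.472,-.2096,.215,11.1)"
```

```text
clock: 15.55
ee_pos: [0.5503, 0.1988, 0.1715]
orientation: [0.635, 0.772, -0.001, -0.0]
wrist_force: [0.5, 1.6, -1.7]
finger_gap: 0.0206
clock: 15.97
ee_pos: [0.5515, 0.1996, 0.2162]
orientation: [0.635, 0.772, 0.001, 0.001]
wrist_force: [-0.1, -0.1, -2.6]
finger_gap: 0.0212
clock: 16.38
ee_pos: [0.5505, 0.199, 0.2143]
orientation: [0.635, 0.772, -0.0, -0.0]
wrist_force: [0.2, 0.7, -2.6]
finger_gap: 0.0214
clk 16.38 ee [550.5 199.  214.3] gap 21.4 F [ 0.2  0.7 -2.6] M [ 0.03 -0.11 -0.02]
tool delta mm [-385.8 -155.9   -0.5] yang 11.1 tool z [-9.e-04 -4.e-04 -1.e+00] j [-0.15  0.72 -0.48  1.72  0.44  0.81 -0.64]
tool y turn rad about tool z: 0.000419846524554901
```

```bash
python3 -m pendant '-12 -5 0 0 0 0 0;-20 -8 0 0 0 0 0;-28 -11.3 0 0 0 0 0;-28 -11.3 0 0 0 0 0;-28 -11.3 0 0 0 0 0' >/dev/null; python3 -m pendant '-28 -11.3 0 0 0 0 0;-28 -11.3 0 0 0 0 0;-28 -11.3 0 0 0 0 0;-28 -11.3 0 0 0 0 0;-28 -11.3 0 0 0 0 0' >/dev/null; python3 -m pendant '-28 -11.3 0 0 0 0 0;-28 -11.3 0 0 0 0 0;-28 -11.3 0 0 0 0 0;-28 -11.3 0 0 0 0 0;-17.8 -7.3 0 0 0 0 0' >/dev/null;  python3 -m pendant '0 0 0 0 0 0 0;0 0 0 0 0 0 0;0 0 0 0 0 0 0;0 0 0 0 0 0 0;0 0 0 0 0 0 0';  python3 -m pendant '0 0 0 0 0 0 0;0 0 0 0 0 0 0;0 0 0 0 0 0 0;0 0 0 0 0 0 0;0 0 0 0 0 0 0'; python3 -c "
from h import *
tgt(.472,-.2096,.138,11.1)"
```

```text
clock: 18.05
ee_pos: [0.4725, -0.2082, 0.215]
orientation: [0.634, 0.773, 0.0, -0.0]
wrist_force: [0.2, -0.5, -2.2]
finger_gap: 0.021
clock: 18.47
ee_pos: [0.4722, -0.2094, 0.2148]
orientation: [0.635, 0.772, -0.0, 0.0]
wrist_force: [-0.8, 0.1, -3.2]
finger_gap: 0.0212
clk 18.47 ee [ 472.2 -209.4  214.8] gap 21.2 F [-0.8  0.1 -3.2] M [-0.02 -0.05 -0.  ]
tool delta mm [-0.2 -0.2 76.8] yang 11.1 tool z [-0.e+00 -1.e-04 -1.e+00] j [ 0.66  0.65 -0.54  1.92  0.5   0.7   0.01]
tool y turn rad about tool z: 0.0005224482669128061
```

```bash
python3 -m pendant '-0.2 -0.2 14 0 0 0 0;0 0 22 0 0 0 0;0 0 22 0 0 0 0;0 0 14 0 0 0 0;0 0 10 0 0 0 0'; python3 -m pendant '0 0 0 0 0 0 0;0 0 0 0 0 0 0;0 0 3 0 0 0 0;0 0 3 0 0 0 0;0 0 3 0 0 0 0'; python3 -m pendant '0 0 3 0 0 0 0;0 0 3 0 0 0 0;0 0 3 0 0 0 0;0 0 3 0 0 0 0;0 0 3 0 0 0 0'; python3 -c "
from h import *
tgt(.472,-.2096,.0837,11.1)"
```

```text
clock: 18.88
ee_pos: [0.4715, -0.2096, 0.1314]
orientation: [0.635, 0.772, -0.0, -0.001]
wrist_force: [0.2, 0.1, -2.3]
finger_gap: 0.0208
clock: 19.3
ee_pos: [0.4725, -0.21, 0.1243]
orientation: [0.635, 0.772, 0.0, 0.001]
wrist_force: [-0.1, -0.3, -2.5]
finger_gap: 0.0207
clock: 19.72
ee_pos: [0.472, -0.2097, 0.1085]
orientation: [0.635, 0.772, -0.0, 0.0]
wrist_force: [0.3, -0.1, -2.6]
finger_gap: 0.0211
clk 19.72 ee [ 472.  -209.7  108.5] gap 21.1 F [ 0.3 -0.1 -2.6] M [-0.02 -0.1   0.  ]
tool delta mm [ 0.2 -0.  24.8] yang 11.1 tool z [ 0.e+00 -1.e-04 -1.e+00] j [ 0.56  0.81 -0.38  2.    0.67  0.45 -0.13]
tool y turn rad about tool z: 0.00033050946150539606
```

```bash
python3 -m pendant '0 0 4 0 0 0 0;0 0 5 0 0 0 0;0 0 5 0 0 0 0;0 0 4 0 0 0 0;0 0 3 0 0 0 0'; python3 -m pendant '0 0 0.6 0 0 0 0;0 0 0.6 0 0 0 0;0 0 0.6 0 0 0 0;0 0 0.6 0 0 0 0;0 0 0.6 0 0 0 0'; python3 -c "
from h import *
tgt(.472,-.2096,.0837,11.1)"
```

```text
clock: 20.13
ee_pos: [0.4718, -0.2097, 0.0872]
orientation: [0.635, 0.772, -0.0, -0.0]
wrist_force: [1.4, -0.1, -1.3]
finger_gap: 0.0207
clock: 20.55
ee_pos: [0.4721, -0.2098, 0.085]
orientation: [0.635, 0.772, 0.0, 0.0]
wrist_force: [0.2, -0.2, -2.7]
finger_gap: 0.0211
clk 20.55 ee [ 472.1 -209.8   85. ] gap 21.1 F [ 0.2 -0.2 -2.7] M [ 0.03 -0.15  0.01]
tool delta mm [ 0.2 -0.1  1.3] yang 11.1 tool z [ 4.e-04 -2.e-04 -1.e+00] j [ 0.53  0.85 -0.34  2.01  0.7   0.4  -0.16]
tool y turn rad about tool z: 0.00015477914296624373
```

```bash
python3 -m pendant '0 0 0.3 0 0 0 0;0 0 0.3 0 0 0 0;0 0 0.3 0 0 0 0;0 0 0.2 0 0 0 0;0 0 0 0 0 0 0'; python3 -m pendant '0 0 0 0 0 0 0;0 0 0 0 0 0 0;0 0 0.1 0 0 0 0;0 0 0.1 0 0 0 0;0 0 0 0 0 0 0'; python3 -c "
from h import *
tgt(.472,-.2096,.0837,11.1)"
```

```text
clock: 20.97
ee_pos: [0.472, -0.2098, 0.0837]
orientation: [0.635, 0.772, -0.0, 0.0]
wrist_force: [0.3, 0.4, -2.2]
finger_gap: 0.0207
clock: 21.38
ee_pos: [0.472, -0.2098, 0.0837]
orientation: [0.635, 0.772, -0.0, 0.0]
wrist_force: [0.2, -0.2, 0.5]
finger_gap: 0.0211
clk 21.38 ee [ 472.  -209.8   83.7] gap 21.1 F [ 0.2 -0.2  0.5] M [ 0.01 -0.08 -0.  ]
tool delta mm [ 0.2  0.  -0. ] yang 11.1 tool z [ 1.e-04 -2.e-04 -1.e+00] j [ 0.53  0.85 -0.34  2.01  0.7   0.39 -0.17]
tool y turn rad about tool z: 0.00029507263284675456
```

Collar contact is at the original height, so the stamp is seated. I open slowly and lift away.

```bash
python3 -m pendant '0 0 0 0 0 0 0.2;0 0 0 0 0 0 0.26;0 0 0 0 0 0 0.3;0 0 0 0 0 0 0.4;0 0 0 0 0 0 0.6' 6; python3 -m pendant '0 0 0 0 0 0 0.8;0 0 0 0 0 0 1;0 0 0 0 0 0 1;0 0 0 0 0 0 1;0 0 0 0 0 0 1'; python3 -m pendant '0 0 -6 0 0 0 1;0 0 -15 0 0 0 1;0 0 -25 0 0 0 1;0 0 -30 0 0 0 1;0 0 -30 0 0 0 1'; python3 -m pendant '0 0 -30 0 0 0 1;0 0 -20 0 0 0 1;0 0 -10 0 0 0 1;0 0 0 0 0 0 1;0 0 0 0 0 0 1'
python3 - <<'E'
from h import *
import pickle
tgt(.472,-.2096,.0837,11.1)
d={n:read_camera(n) for n in("scene","side","wrist")};c0=pickle.load(open("c0.pkl","rb"))
def cr(i,x,y,w,h,k): return cv2.resize(i[y:y+h,x:x+w],(w*k,h*k),interpolation=cv2.INTER_CUBIC)
im=np.zeros((600,800,3),np.uint8)
im[:300,:400]=cr(d["scene"]["img"],115,165,100,75,4); im[:300,400:]=cr(d["side"]["img"],240,125,100,75,4)
im[300:,:400]=cv2.resize(d["wrist"]["img"],(400,300)); im[300:,400:]=cv2.resize(d["side"]["img"],(400,300))
cv2.imwrite("pics/end.png",im[:,:,::-1])
E
```

```text
clock: 21.8
ee_pos: [0.4722, -0.2098, 0.0836]
orientation: [0.635, 0.772, 0.0, 0.0]
wrist_force: [0.0, 0.3, 0.2]
finger_gap: 0.0378
clock: 22.22
ee_pos: [0.472, -0.2098, 0.0835]
orientation: [0.635, 0.772, -0.0, 0.0]
wrist_force: [-0.4, 0.2, 0.1]
finger_gap: 0.0707
clock: 22.63
ee_pos: [0.4714, -0.2095, 0.1908]
orientation: [0.635, 0.772, -0.0, -0.001]
wrist_force: [1.3, -1.5, -0.3]
finger_gap: 0.0878
clock: 23.05
ee_pos: [0.4716, -0.2099, 0.2492]
orientation: [0.635, 0.772, -0.0, -0.0]
wrist_force: [-0.7, -0.8, -0.0]
finger_gap: 0.0881
clk 23.05 ee [ 471.6 -209.9  249.2] gap 88.1 F [-0.7 -0.8 -0. ] M [-0.03 -0.11 -0.04]
tool delta mm [  0.2   0.5 165.5] yang 11.1 tool z [-4.e-04 -3.e-04 -1.e+00] j [ 0.69  0.61 -0.59  1.89  0.46  0.79  0.05]
tool y turn rad about tool z: 4.7584540357165084e-05
```

View pics/end.png

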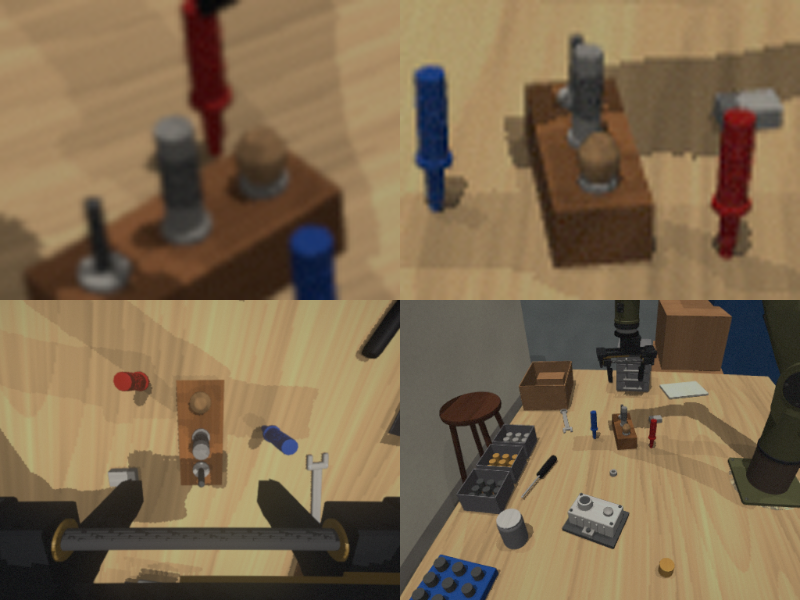

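The stamp stands seated in the middle hole, with its top at scene crop (175,128) and side crop (588,53), the same as at the start. Everything else looks unmoved and the gripper is clear.

```bash
python3 -c "
from rig import close_job
print(close_job())"
```

```text
the job is handed in; nothing more can be done
None
```

The job is done and handed in at about 23 s on the robot clock. I took the grey stamp from the rack's middle hole, pressed it on the seal and put it back in the same hole.

- **Press:** I felt the seal roughly 3 mm below the rim. I pressed to about 13.5 N for just over a second, then raised it to about 15.4 N (14–16 N, corrected for the stamp's weight) for another 1.2 s or so. No reading came near 25 N. The tool's measured xy did not move during the holds, though a side force of about 3–4 N was present.
- **Return:** I lifted the stamp straight up and lowered it to the height it was gripped at (TCP z 83.7 mm). The force showed the collar taking the weight there, and then I let go.

**Last checks:** In the final pictures the stamp's top is at the same pixels as at the start, the other things look unmoved and the gripper is open and clear.

**Disagreements:** The wrist camera and the two fixed cameras differed by about 1–2 mm on the boss and foot positions. I used the average. A later wrist view put the foot within about 1 mm of the middle by eye. Force readings carry noise of about 1 N.

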